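# Lock a tile press with its turn-under clamp bar

### The job

Lock the tile press: lay the blue clamp bar across its two white rails, slanted so that both ends are clear of the red hooks, press it down on the white sprung plate until it meets the rails, and only then turn it clockwise (seen from above) until both ends are under the hooks. Let it spring up behind the hooks' lips and leave it locked there. Do not force the bar against the press, and leave the jar, the bowl and the spatula where they are.

Things in the scene. Friction and masses are not known exactly. Their poses are not given: they have to be found in the camera images.
- bar: Blue clamp bar, 230 long (x) x 32 wide (y) x 12 thick, 140 to 280 g, same either way round. A black grip stands on the middle of its top, 56 long (x) x 16 wide (y) x 36 high: its top is 48 above the bar's underside, and 8 of blue bar shows on either side of it, on which fingertips can push down. Lies flat on the table. Origin: centre of the bar's underside; z up.
- press: Tile press fixed to the table: grey base 200 (x) x 250 (y) x 18 high. Two white rails along x, 190 long, 26 wide, centred at y = +80 and -80; rails, red hooks and plate ride on one bed, stiffly set at an unknown height: rail tops 40 to 50 above the table. Locked, the bar lies along y; 45 degrees anticlockwise of that (from above) it is clear of the hooks. Origin: centre of the underside.
- hook_left (a point): Point on top of the base (18 above the table) straight below the red hook over the +y rail. The hook's roof is 19 above the rail, 8 thick, 26 wide in y. A stop closes it at press x = +21; it opens towards -x, where from x = -21 to -26 a lip hangs to 15 above the rail. The 12 thick bar passes the lip only within 3 of the rails; let go it rises 7, to the roof, behind the lip.
- hook_right (a point): Point on top of the base straight below the hook over the -y rail: the same hook turned half round, its stop at press x = -21, its mouth towards +x with the lip from x = +21 to +26.
- plate (a joint): Travel of the round white press plate (108 across, middle of the press), m: 0 when up, its top then 12 above the rail tops; grows as pressed, 0.012 when level with the rails, end stop 0.014. A spring pushes it up, about 6 N at 0 and 12 N at 0.012. With the bar locked it stands near 0.005.
- jar_red: Red-brown lidded jar, 68 across, 95 high; bystander. Origin: centre of its underside.
- bowl: White bowl, 110 across, 50 high; bystander. Origin: centre of its underside.
- spatula: Spatula, 200 long, lying along its x; bystander. Origin: its underside.
Things that resemble listed ones, but are neither listed nor needed, are in the scene too. There is more than one size of the bar; the job needs the largest.

How it is judged:
By the outcome, as a careful person would: the job done as asked, in the order asked, and still so for the second after the job is handed in, with the robot touching nothing.
It also fails if it takes over 64 s, if anything falls off the work surface, if the arm or the gripper's body presses on something with over 40 N, if the wrist force passes 120 N, or if a joint passes its speed limit or range.

### The arm

A 7-joint arm with a two-finger parallel gripper is mounted at the origin on the work surface. World frame = base frame: x ahead of the robot, y to its left, z up, the work surface at z = 0. Lengths are in m, angles in rad, forces in N, time in s.
With the tool pointing down it reaches from about 0.35 to 0.9 m from the base axis. Payload 8.1 kg.
Tool frame: the origin (TCP) lies at the centre of the arm's flange, where the gripper is bolted on; the fingertips stand 173 mm ahead of it and the grasp point (between the pads) lies 155 mm ahead of it (env.grip_depth is the distance from the TCP to the grasp point, in m); z points along the fingers, y is the line along which they close (so a half turn about z gives the same grasp; the last joint's range is limited). The gripper opens to 85 mm and grips with 20 to 120 N. Pads are 22 mm wide; open, the fingers measure 114 mm over their backs; the gripper's body (76 mm by 85 mm) begins 54 mm behind the grasp point. The pads swing forward as they close: fully open they stand 13 mm farther back than shut.
Start: joints at [-1.402, 0.434, 0.025, 1.573, -0.012, 1.134, -0.075], TCP at [0.168, 0.602, 0.405] pointing down, gripper open.
Joint ranges: [-2.62, 2.62], [-0.44, 2.09], [-1.27, 1.32], [0.08, 2.57], [-1.32, 4.46], [0.12, 2], [-2.74, 2.74]. Speed limits (rad/s): [2.22, 2.22, 3.01, 3.01, 3.14, 3.14, 3.14].

### API

Orientations are given as a rotation vector (axis times angle).
In Python, from plant import env, snapshot, get_calibration gives the robot as it stands.
- The arm moves only by the tool arm_command, never from a script. Its argument "deltas" is a list of rows, each a list of 5 numbers: the shift along the tool's x, y, z in m, then the turn about the tool's z in rad, then the finger opening in m, from 0 to 0.0854. A call has 1 to 10 rows; each row shifts and turns the commanded pose from where the row before left it, along the tool's axes as they then stand; what a row does not reach is not made up. A row lasts 1/12 s, in which the tool goes at most 41.7 mm and 7.16 degrees, less where a joint would pass 70% of its speed; a pose out of reach is approached as far as the arm can. A call is refused whole if a number of a shift passes 0.0417 or a number of a turn 0.125, either way. A call with a gripper value outside its range is refused whole. The fingers move at their own pace and stop on an object; the grip force is fixed at half the most. Time passes only in rows, so rows that do not move let the fingers close. It gives the time, the measured TCP pose, the force, the opening and the grip force at its end, in the units of the state.
- env.get_state(): the state, without advancing time (a new reading comes with each control period).
- snapshot(name): name is "side" or "top" or "wrist"; returns (picture, depth): 480x640x3 uint8, blue, green, red; 480x640 float32, m along the optical axis (not along the pixel's ray), 0 where there is no reading.
- get_calibration(name): a dict with "vfov" (degrees; the focal length in pixels is half the picture's height over the tangent of half this angle, whatever the lens; pixels are square), "cx", "cy" (the principal point, pixels), "view" (4x4, takes a point from world to camera coordinates); the wrist camera has in their place "mount" (4x4, takes a point from camera to tool coordinates, whose origin is the TCP and whose axes are the flange's). Camera axes: x right, y down, z forward; pixel columns grow to the right and rows downward; lengths in m; the calibration is good to about 2 mm. A picture is of the moment at which its call begins: read the wrist's pose just before it. get_calibration takes no time and is no camera call.
- env.sign_off(): hands the job in; it is judged then, once.
The state is a dict: "time": time; "q": joint angles; "joint_velocities": joint speeds; "tau": joint torques, N m; "eef_pos": TCP position; "tcp_rot": TCP orientation; "force": force on the tool from outside, world axes, zero at the start; "torque": the same for the moment, N m; "finger_gap": finger opening in m; "grip_force": force on a finger pad.
Only numpy, scipy, OpenCV 4.12 (cv2) and the standard library are available. Lean on these libraries where they do the work, as an engineer would, in place of code of your own. Each camera call takes 0.05 s, during which the arm holds its last target. There are 200 camera calls.

## Working session

There is one attempt and no reset: what is moved stays moved. The work goes in short steps, Python scripts to look and compute and a tool call to move; the robot and the scene stay as the last step left them, time stands still between calls to the robot, and variables do not carry over. Pictures are saved under pics/ and viewed, at most 10 in all, crops included, and the job is handed in when it is done.

Besides the shell and the picture viewer there is one more tool, called after "Call:" as name(argument=value, ...), one argument or row to a line, values as JSON. arm_command: Moves the arm, as the interface text tells. Its arguments: {"type":"object","properties":{"deltas":{"type":"array","items":{"type":"array","items":{"type":"number"}}}},"required":["deltas"]}

```bash
mkdir -p pics; ls; cat > h.py <<'E'
import numpy as np, cv2
from plant import env, snapshot, get_calibration
from scipy.spatial.transform import Rotation as R
def cam2world(name,st=None):
    c=get_calibration(name)
    if name=='wrist':
        T=np.eye(4);T[:3,:3]=R.from_rotvec(st['tcp_rot']).as_matrix();T[:3,3]=st['eef_pos'];M=T@np.array(c['mount'])
    else: M=np.linalg.inv(np.array(c['view']))
    return c,M
def cloud(name,depth,st=None):
    c,M=cam2world(name,st);f=240/np.tan(np.radians(c['vfov'])/2)
    v,u=np.mgrid[:480,:640];P=np.stack([(u-c['cx'])/f*depth,(v-c['cy'])/f*depth,depth,np.ones_like(depth)],-1)
    return (P@M.T)[...,:3]
def grab(name,tag):
    st=env.get_state();p,d=snapshot(name);cv2.imwrite(f'pics/{tag}.png',p);W=cloud(name,d,st);W[d<=0]=np.nan
    np.savez(f'{tag}.npz',p=p,d=d,W=W);return p,d,W
E
python3 - <<'E'
from h import *
grab('top','top0');grab('side','side0')
a=np.hstack([cv2.imread('pics/top0.png')])
s=env.get_state();print(s)
for n in('top','side','wrist'):print(n,get_calibration(n))
E
```

```text
pics
{'time': 0.1, 'q': array([-1.40160174,  0.43519017,  0.02497294,  1.5740271 , -0.01157688,
        1.13398546, -0.07511391]), 'joint_velocities': array([-1.54109459e-03, -2.50698699e-03,  4.33530025e-05, -2.25176426e-03,
        1.33083268e-03,  1.11575233e-03,  2.03989704e-04]), 'tau': array([ 3.48116395e-03, -6.71761823e+01,  1.02851942e+00, -3.16905713e+01,
        1.58366002e-02,  7.19986972e-03, -3.72101385e-05]), 'eef_pos': array([0.16776461, 0.60184697, 0.40397323]), 'tcp_rot': array([-4.25728754e-01, -3.11256719e+00,  2.30101607e-03]), 'force': array([-0.37216618, -0.63335745, -0.10008204]), 'torque': array([ 0.02821345, -0.03212981,  0.01772379]), 'grip_force': 0.0, 'finger_gap': 0.08524911243962237}
top {'vfov': 57.29298088765321, 'cx': 323.7536073754867, 'cy': 248.34819527511047, 'view': array([[-0.01039996, -0.99992492, -0.0064808 , -0.06443798],
       [-0.99003553,  0.01120689, -0.14037116,  0.52001307],
       [ 0.14043325,  0.00495637, -0.99007774,  0.90545102],
       [ 0.        ,  0.        ,  0.        ,  1.        ]])}
side {'vfov': 50.91163078506444, 'cx': 316.362449291706, 'cy': 249.29144277024074, 'view': array([[ 0.85918405, -0.51133667, -0.01837336, -0.48029903],
       [-0.34465952, -0.55183453, -0.75940007,  0.19457271],
       [ 0.37817005,  0.65879698, -0.65036448,  1.1924975 ],
       [ 0.        ,  0.        ,  0.        ,  1.        ]])}
wrist {'vfov': 69.98723538299139, 'cx': 320.17763077471403, 'cy': 242.27753413116224, 'mount': array([[-5.18765756e-04, -9.51479154e-01, -3.07712772e-01,
         7.76715737e-02],
       [ 9.99999584e-01, -7.24439097e-04,  5.54163410e-04,
        -2.12225569e-04],
       [-7.50194096e-04, -3.07712357e-01,  9.51479134e-01,
         3.00471061e-02],
       [ 0.00000000e+00,  0.00000000e+00,  0.00000000e+00,
         1.00000000e+00]])}
```

View pics/top0.png

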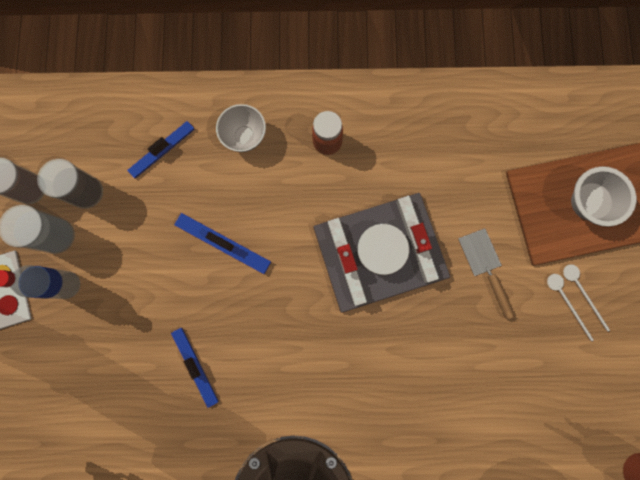

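View pics/side0.png

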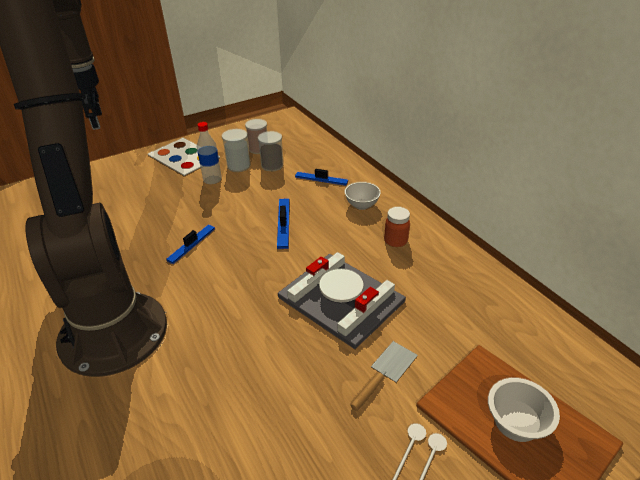

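The pictures show three blue bars in the top view: A at about (161,150), B at (222,243) and C at (195,368). B looks the longest. The press is at (383,250), with its hooks at (346,259) and (421,239). The jar is at (328,132), the bowl at (241,128) and the spatula at (487,272). Next I'll measure these.

```bash
python3 - <<'E'
from h import *
for tag in('top0','side0'):
    z=np.load(tag+'.npz');p,W=z['p'],z['W'];hsv=cv2.cvtColor(p,cv2.COLOR_BGR2HSV)
    def comps(m,mn):
        n,l,s,c=cv2.connectedComponentsWithStats(m.astype(np.uint8));return [(l==i,c[i],s[i,4]) for i in range(1,n) if s[i,4]>mn]
    blue=(abs(hsv[...,0].astype(int)-115)<12)&(hsv[...,1]>150)&(hsv[...,2]>50)
    blue=cv2.morphologyEx(blue.astype(np.uint8),cv2.MORPH_CLOSE,np.ones((9,9)))
    for m,c,a in comps(blue,150):
        P=W[m];P=P[np.isfinite(P).all(1)];P=P[(P[:,2]>.006)&(P[:,2]<.018)]
        if len(P)<50: continue
        (cx,cy),(w,h),an=cv2.minAreaRect((P[:,:2]*1000).astype(np.float32))
        d=np.linalg.svd(P[:,:2]-P[:,:2].mean(0),full_matrices=False)[2][0]
        print(tag,'blue',c.round(),a,'rect',round(cx),round(cy),round(w),round(h),'dir',np.degrees(np.arctan2(d[1],d[0])).round(1),'z',np.median(P[:,2]).round(4))
    red=((hsv[...,0]<6)|(hsv[...,0]>174))&(hsv[...,1]>190)&(hsv[...,2]>90)
    H=[]
    for m,c,a in comps(red,60):
        P=W[m];P=P[np.isfinite(P).all(1)];zt=np.percentile(P[:,2],80);P=P[P[:,2]>zt-.006];r=cv2.minAreaRect((P[:,:2]*1000).astype(np.float32));
        print(tag,'red',c.round(),a,'rect',r,'z',np.median(P[:,2]).round(4))
    white=(hsv[...,1]<60)&(hsv[...,2]>150)
    for m,c,a in comps(white,150):
        P=W[m];P=P[np.isfinite(P).all(1)];r=cv2.minAreaRect((P[:,:2]*1000).astype(np.float32));print(tag,'white',c.round(),a,r,'z',np.percentile(P[:,2],[10,50,90]).round(4))
E
```

```text
top0 blue [179. 134.] 257 rect 793 260 23 65 dir 130.7 z 0.0095
top0 blue [142. 164.] 268 rect 723 340 24 67 dir 130.5 z 0.0092
top0 blue [222. 243.] 1263 rect 538 155 227 28 dir -119.1 z 0.0124
top0 blue [183. 345.] 330 rect 315 232 75 23 dir -148.6 z 0.0097
top0 blue [205. 389.] 355 rect 234 189 89 23 dir -154.0 z 0.0095
top0 red [421. 237.] 195 rect ((535.2359008789062, -271.93414306640625), (52.49299621582031, 23.303800582885742), 15.671039581298828) z 0.0713
top0 red [347. 259.] 195 rect ((493.2121276855469, -117.6987075805664), (52.69161605834961, 22.246572494506836), 18.126813888549805) z 0.0713
top0 red [  4. 278.] 116 rect ((449.9871826171875, 491.1971435546875), (25.234657287597656, 14.403814315795898), 4.884387016296387) z 0.2023
top0 red [  8. 305.] 242 rect ((407.5478210449219, 619.6454467773438), (37.78993606567383, 36.81281661987305), 89.46337890625) z 0.0079
top0 white [247. 134.] 667 ((788.7496948242188, 111.31208801269531), (107.07074737548828, 105.88914489746094), 1.0943152904510498) z [0.0047 0.0145 0.0507]
top0 white [327. 124.] 576 ((788.0570678710938, -91.58455
[... 4177 characters left out ...]
(58.99766540527344, 41.23763656616211), 18.997865676879883) z [0.0408 0.0428 0.0449]
side0 white [394. 361.] 928 ((510.8129577636719, -414.4168701171875), (95.86328125, 63.581539154052734), 20.377714157104492) z [0.0001 0.0022 0.0043]
side0 white [523. 414.] 1555 ((619.6857299804688, -660.6815185546875), (126.74374389648438, 127.3119888305664), 64.61298370361328) z [0.0248 0.0661 0.069 ]
side0 white [412. 441.] 351 ((402.1031494140625, -589.2030029296875), (124.78256225585938, 32.868003845214844), 20.796241760253906) z [0.0034 0.0057 0.0078]
side0 white [434. 448.] 338 ((433.97119140625, -620.331298828125), (101.96064758300781, 33.47150802612305), 17.867063522338867) z [0.0034 0.0055 0.0076]
```

Choice: candidates A (161,150) and C (195,368) are about 178 mm long. B (222,243) is 233 × 31 mm, so B is the bar, centred at (0.537, 0.154) with heading about 60.6°. I'll move over it and check it closely with the wrist camera.

Call:
arm_command(
  deltas=[
    [-0.0317, -0.0221, 0, 0, 0.0854],
    [-0.0317, -0.0221, 0, 0, 0.0854],
    [-0.0317, -0.0221, 0, 0, 0.0854],
    [-0.0317, -0.0221, 0, 0, 0.0854],
    [-0.0317, -0.0221, 0, 0, 0.0854],
    [-0.0317, -0.0221, 0, 0, 0.0854],
    [-0.0317, -0.0221, 0, 0, 0.0854],
    [-0.0317, -0.0221, 0, 0, 0.0854],
    [-0.0317, -0.0221, 0, 0, 0.0854],
    [-0.0317, -0.0221, 0, 0, 0.0854],
  ],
)

```text
time: 0.93
eef_pos: [0.4146, 0.3023, 0.4046]
tcp_rot: [-0.426, -3.112, 0.0]
force: [0.9, 1.0, -0.6]
finger_gap: 0.0854
grip_force: 0.0
```

Call:
arm_command(
  deltas=[
    [-0.0317, -0.0221, 0, 0, 0.0854],
    [-0.0317, -0.0221, 0, 0, 0.0854],
    [-0.0317, -0.0221, 0, 0, 0.0854],
    [-0.0317, -0.0221, 0, 0, 0.0854],
    [-0.0317, -0.0221, 0, 0, 0.0854],
    [0, 0, 0, 0.12, 0.0854],
    [0, 0, 0, 0.12, 0.0854],
    [0, 0, 0, 0.12, 0.0854],
    [0, 0, 0, 0.12, 0.0854],
    [0, 0, 0, 0.12, 0.0854],
  ],
)

```text
time: 1.77
eef_pos: [0.5367, 0.1549, 0.4043]
tcp_rot: [-1.335, -2.843, 0.001]
force: [0.2, -0.0, 0.3]
finger_gap: 0.0852
grip_force: 0.0
```

Call:
arm_command(
  deltas=[
    [0, 0, 0, 0.121, 0.0854],
    [0, 0, 0, 0.121, 0.0854],
    [0, 0, 0, 0.121, 0.0854],
    [0, 0, 0, 0.121, 0.0854],
    [0, 0, 0, 0.121, 0.0854],
    [0, 0, 0, 0.121, 0.0854],
    [0, 0, 0, 0.121, 0.0854],
    [0, 0, 0, 0.121, 0.0854],
    [0, 0, 0, 0.121, 0.0854],
    [0, 0, 0, 0.121, 0.0854],
  ],
)

```text
time: 2.6
eef_pos: [0.5366, 0.1551, 0.4044]
tcp_rot: [-2.715, -1.58, 0.001]
force: [0.3, 0.5, 0.5]
finger_gap: 0.0856
grip_force: 0.0
```

Call:
arm_command(
  deltas=[
    [0, 0, 0, 0, 0.0854],
    [0, 0, 0, 0, 0.0854],
  ],
)

```text
time: 2.77
eef_pos: [0.5367, 0.1553, 0.4044]
tcp_rot: [2.707, 1.593, -0.001]
force: [-0.0, -0.1, 0.7]
finger_gap: 0.0859
grip_force: 0.0
```

```bash
cat >> h.py <<'E'
def pose():
    s=env.get_state();M=R.from_rotvec(s['tcp_rot']).as_matrix();phi=np.degrees(np.arctan2(M[1,0],M[0,0]))
    return s,M,phi
def to(xy,z=None,phi=None):
    s,M,p=pose();d=np.array([xy[0],xy[1],s['eef_pos'][2] if z is None else z])-s['eef_pos']
    print('now',s['eef_pos'].round(4),'phi',p.round(2),'tool z',M[:,2].round(4),'q',s['q'].round(2),'F',s['force'].round(1),'gap',round(s['finger_gap'],4),'t',s['time'])
    print('tool-frame shift',(M.T@d).round(4),'turn',None if phi is None else np.radians((p-phi+180)%360-180).round(4))
E
python3 - <<'E'
from h import *
p,d,W=grab('wrist','w1')
to((.537,.154),phi=60.6)
hsv=cv2.cvtColor(p,cv2.COLOR_BGR2HSV)
m=(abs(hsv[...,0].astype(int)-115)<12)&(hsv[...,1]>130)&(hsv[...,2]>40)&(W[...,2]>.007)&(W[...,2]<.017)
P=W[m];r=cv2.minAreaRect((P[:,:2]*1000).astype(np.float32));print('bar',r,np.median(P[:,2]))
dx=np.linalg.norm(W[...,:2]-np.array(r[0])/1000,axis=-1)
g=(W[...,2]>.035)&(W[...,2]<.06)&(dx<.05);P=W[g];print('grip',cv2.minAreaRect((P[:,:2]*1000).astype(np.float32)),np.median(P[:,2]),len(P))
E
```

```text
now [0.5367 0.1552 0.4045] phi 60.97 tool z [-4.e-04 -3.e-04 -1.e+00] q [-0.86  0.36  0.65  1.78 -0.25  1.08 -0.63] F [-0.4  0.2 -0.4] gap 0.0855 t 2.8167
tool-frame shift [-0.0009  0.0008  0.    ] turn 0.0065
bar ((397.8930358886719, 209.198974609375), (229.37266540527344, 365.1448059082031), 69.55982971191406) 0.012282869846820782
grip ((0.0, 0.0), (0.0, 0.0), 0.0) nan 0
  return _methods._mean(a, axis=axis, dtype=dtype,
  ret = ret.dtype.type(ret / rcount)
```

View pics/w1.png

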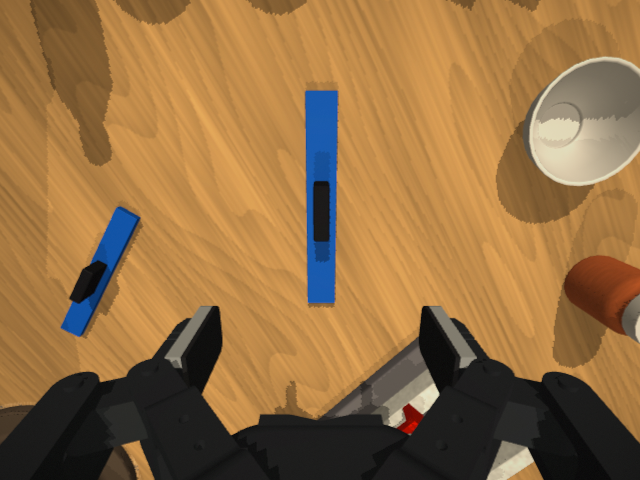

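The wrist picture shows the big bar upright at column 322, rows 90 to 303, with its grip at about (321,211). The smaller bar C is at (100,270). I'll refine the fit on the big bar only.

```bash
python3 - <<'E'
from h import *
z=np.load('w1.npz');p,W=z['p'],z['W'];s,M,ph=pose()
hsv=cv2.cvtColor(p,cv2.COLOR_BGR2HSV)
reg=np.zeros((480,640),bool);reg[80:315,290:350]=1
m=(abs(hsv[...,0].astype(int)-115)<14)&(hsv[...,1]>130)&reg&(W[...,2]>.009)&(W[...,2]<.016)
P=W[m];r=cv2.minAreaRect((P[:,:2]*1000).astype(np.float32));print('bar',r,np.median(P[:,2]))
g=reg&(W[...,2]>.043)&(W[...,2]<.055);P=W[g];rg=cv2.minAreaRect((P[:,:2]*1000).astype(np.float32));print('grip',rg,np.median(P[:,2]),len(P))
to(np.array(r[0])/1000,z=.250,phi=60.6)
# press from the part seen: red hook etc. skipped
E
```

```text
bar ((539.1625366210938, 155.83700561523438), (229.47286987304688, 31.188003540039062), 60.825347900390625) 0.012760083762879404
grip ((539.5433349609375, 156.25460815429688), (55.870426177978516, 15.474727630615234), 61.53258514404297) 0.04858745801340031 919
now [0.5367 0.1552 0.4045] phi 60.97 tool z [-4.e-04 -3.e-04 -1.e+00] q [-0.86  0.36  0.65  1.78 -0.25  1.08 -0.63] F [-0.4  0.2 -0.4] gap 0.0855 t 2.8167
tool-frame shift [0.0018 0.0019 0.1545] turn 0.0065
```

Call:
arm_command(
  deltas=[
    [0.002, 0.0019, 0.033, 0.0, 0.0854],
    [0, 0, 0.033, 0, 0.0854],
    [0, 0, 0.033, 0, 0.0854],
    [0, 0, 0.033, 0, 0.0854],
    [0, 0, 0.033, 0, 0.0854],
    [0, 0, 0.033, 0, 0.0854],
    [0, 0, 0.01, 0, 0.0854],
    [0, 0, 0.0093, 0, 0.0854],
    [0, 0, 0, 0, 0.0854],
    [0, 0, 0, 0, 0.0854],
  ],
)

```text
time: 3.65
eef_pos: [0.5401, 0.1558, 0.1885]
tcp_rot: [2.71, 1.589, 0.002]
force: [0.7, -1.1, 0.4]
finger_gap: 0.0853
grip_force: 0.0
```

Call:
arm_command(
  deltas=[
    [0, 0, 0, 0, 0.04],
    [0, 0, 0, 0, 0.04],
    [0, 0, 0, 0, 0.025],
    [0, 0, 0, 0, 0.01],
    [0, 0, 0, 0, 0.01],
    [0, 0, 0, 0, 0.01],
    [0, 0, 0, 0, 0.01],
    [0, 0, 0, 0, 0.01],
  ],
)

```text
time: 4.32
eef_pos: [0.5396, 0.156, 0.1879]
tcp_rot: [-2.711, -1.588, -0.001]
force: [-1.5, 0.6, 6.2]
finger_gap: 0.0147
grip_force: 59.5
```

```bash
python3 - <<'E'
from h import *
grab('wrist','w2');to((.5393,.156),phi=60.8);print(env.get_state()['grip_force'])
E
```

```text
now [0.5396 0.156  0.1878] phi 60.72 tool z [ 3.e-04  5.e-04 -1.e+00] q [-0.71  0.64  0.47  1.96 -0.47  0.64 -0.44] F [-1.5  1.   5.7] gap 0.0151 t 4.3667
tool-frame shift [-0.0001 -0.0003 -0.    ] turn -0.0013
59.47154223918915
```

View pics/w2.png

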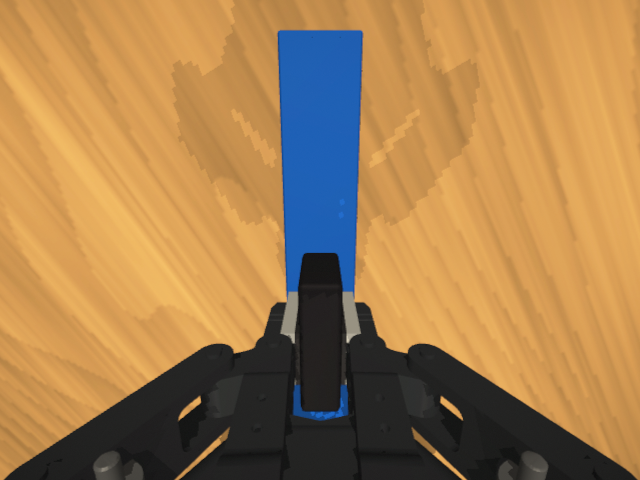

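The bar is gripped: the pads are on the grip and the tips rest on the blue bar. Next I lift and turn it anticlockwise to the slanted heading.

Call:
arm_command(
  deltas=[
    [0, 0, -0.01, 0, 0.01],
    [0, 0, -0.03, 0, 0.01],
    [0, 0, -0.03, 0, 0.01],
    [0, 0, -0.03, 0, 0.01],
    [0, 0, -0.02, -0.11, 0.01],
    [0, 0, 0, -0.11, 0.01],
    [0, 0, 0, -0.11, 0.01],
    [0, 0, 0, -0.11, 0.01],
    [0, 0, 0, -0.11, 0.01],
    [0, 0, 0, -0.11, 0.01],
  ],
)

```text
time: 5.2
eef_pos: [0.5392, 0.1557, 0.3079]
tcp_rot: [2.044, 2.386, -0.0]
force: [0.8, -1.0, -2.6]
finger_gap: 0.015
grip_force: 58.7
```

Call:
arm_command(
  deltas=[
    [0, 0, 0, -0.1165, 0.01],
    [0, 0, 0, -0.1165, 0.01],
    [0, 0, 0, -0.1165, 0.01],
    [0, 0, 0, -0.1165, 0.01],
    [0, 0, 0, -0.1165, 0.01],
    [0, 0, 0, -0.1165, 0.01],
    [0, 0, 0, -0.1165, 0.01],
    [0, 0, 0, -0.1165, 0.01],
    [0, 0, 0, 0, 0.01],
    [0, 0, 0, 0, 0.01],
  ],
)

```text
time: 6.03
eef_pos: [0.5394, 0.1555, 0.3076]
tcp_rot: [-0.768, -3.046, 0.0]
force: [-0.3, -0.4, -1.6]
finger_gap: 0.0155
grip_force: 58.7
```

```bash
python3 - <<'E'
from h import *
to((.516,-.194),z=.308,phi=152);print(env.get_state()['grip_force'])
E
```

```text
now [0.5394 0.1555 0.3076] phi 151.7 tool z [-2.e-04 -2.e-04 -1.e+00] q [-0.5   0.43  0.17  1.86 -0.1   0.86  0.79] F [-0.3 -0.4 -1.6] gap 0.0155 t 6.0333
tool-frame shift [-1.451e-01 -3.188e-01 -3.000e-04] turn -0.0053
58.70837867259979
```

Call:
arm_command(
  deltas=[
    [-0.0256, -0.0261, 0, -0.005, 0.01],
    [-0.0256, -0.0261, 0, 0, 0.01],
    [-0.0256, -0.0261, 0, 0, 0.01],
    [-0.0256, -0.0261, 0, 0, 0.01],
    [-0.0256, -0.0261, 0, 0, 0.01],
    [-0.0256, -0.0261, 0, 0, 0.01],
    [-0.0256, -0.0261, 0, 0, 0.01],
    [-0.0256, -0.0261, 0, 0, 0.01],
    [0, 0, 0, 0, 0.01],
    [0, 0, 0, 0, 0.01],
  ],
)

```text
time: 6.87
eef_pos: [0.623, -0.1277, 0.3073]
tcp_rot: [0.768, 3.046, -0.003]
force: [-0.5, 0.6, -2.1]
finger_gap: 0.015
grip_force: 58.9
```

```bash
python3 - <<'E'
from h import *
grab('wrist','w3');to((.516,-.194),phi=152)
E
```

```text
now [ 0.6229 -0.1251  0.3072] phi 151.93 tool z [-7.e-04 -2.e-04 -1.e+00] q [-0.03  0.54  0.21  1.67 -0.13  0.94  1.31] F [ 0.1  0.1 -1.8] gap 0.015 t 6.9167
tool-frame shift [ 6.200e-02 -1.111e-01  1.000e-04] turn -0.0012
```

View pics/w3.png

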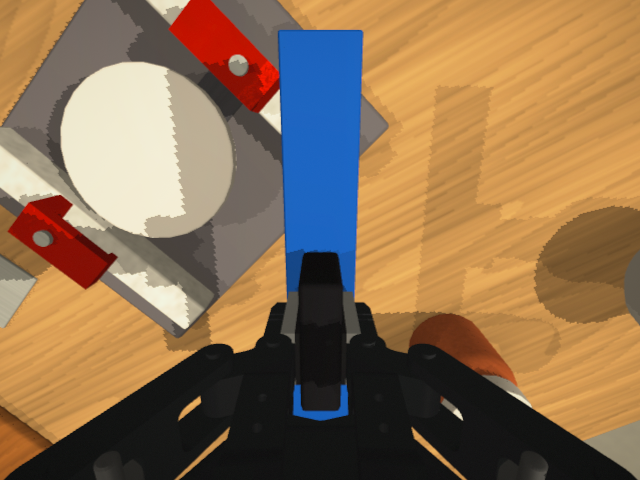

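The wrist picture shows the plate centred at about (147,149), the hooks at (228,52) and (62,240), and the bar held clear of them at columns 280 to 362. Next I fit the press pose.

```bash
python3 - <<'E'
from h import *
z=np.load('w3.npz');p,W=z['p'],z['W'];hsv=cv2.cvtColor(p,cv2.COLOR_BGR2HSV)
reg=np.zeros((480,640),bool);reg[:340,:275]=1
C0=np.array([.516,-.194]);near=np.linalg.norm(W[...,:2]-C0,axis=-1)
low=(hsv[...,1]<75)
pl=reg&(near<.075)&(W[...,2]>.051)&(W[...,2]<.062)&low
P=W[pl];(c,r)=cv2.minEnclosingCircle((P[:,:2]*1000).astype(np.float32));print('plate',c,r,np.median(P[:,2]))
base=reg&(W[...,2]>.014)&(W[...,2]<.022);P=W[base]
print('base z',np.median(P[:,2]))
red=((hsv[...,0]<6)|(hsv[...,0]>174))&(hsv[...,1]>170)&reg
n,l,s,cc=cv2.connectedComponentsWithStats(red.astype(np.uint8))
for i in range(1,n):
    if s[i,4]>300:
        P=W[l==i];P=P[np.isfinite(P).all(1)];zt=np.percentile(P[:,2],60);P=P[abs(P[:,2]-zt)<.003]
        print('red',cc[i].round(),cv2.minAreaRect((P[:,:2]*1000).astype(np.float32)),'z',zt)
a=np.radians(17);ex=np.array([np.cos(a),np.sin(a)]);ey=np.array([-ex[1],ex[0]])
rail=reg&(W[...,2]>.039)&(W[...,2]<.049)&low&(hsv[...,2]>90)
for sg in(1,-1):
    P=W[rail];q=np.stack([(P[:,:2]-C0)@ex,(P[:,:2]-C0)@ey],1)*1000;k=(abs(q[:,1]*sg-80)<20);q=q[k];zz=np.median(P[k,2])
    b=np.arange(-100,101,8);L=[]
    for lo in b:
        t=q[(q[:,0]>=lo)&(q[:,0]<lo+8),1]
        if len(t)>40:L.append((lo+4,*np.percentile(t,[1,99])))
    L=np.array(L);w=L[:,2]-L[:,1];print(sg,'rail z',zz,'x range',np.percentile(q[:,0],[.5,99.5]).round(1));print(np.c_[L,w].round(1).tolist())
E
```

```text
plate (521.6737060546875, -201.15826416015625) 63.15239715576172 0.05640683497115245
base z 0.018740299122650905
red [225.  52.] ((494.93585205078125, -116.5584487915039), (57.747596740722656, 25.99117660522461), 17.328861236572266) z 0.07160006294718103
red [ 61. 241.] ((537.154541015625, -270.4568786621094), (57.757625579833984, 28.18622589111328), 17.369590759277344) z 0.07132555086421619
1 rail z 0.04434618589256181 x range [-55.5  43.1]
[[-48.0, 67.4, 79.3, 11.9], [-40.0, 67.5, 84.3, 16.9], [32.0, 67.5, 81.5, 14.0], [40.0, 67.4, 76.1, 8.6]]
-1 rail z 0.04422569029403327 x range [-75.2  94.5]
[[-72.0, -80.4, -66.0, 14.5], [-64.0, -91.1, -66.3, 24.8], [-56.0, -91.9, -66.1, 25.8], [-48.0, -91.8, -66.3, 25.5], [-40.0, -85.3, -66.1, 19.2], [-32.0, -73.9, -66.1, 7.8], [-24.0, -79.4, -65.8, 13.7], [-16.0, -80.2, -66.1, 14.1], [-8.0, -80.1, -66.1, 14.0], [0.0, -80.6, -66.0, 14.6], [8.0, -80.3, -66.1, 14.2], [16.0, -79.8, -65.9, 14.0], [24.0, -90.8, -66.0, 24.8], [32.0, -91.7, -66.3, 25.5], [40.0, -91.7, -66.2, 25.4], [48.0, -91.5, -66.1, 25.4], [56.0, -91.4, -66.1, 25.3], [64.0, -91.7, -65.9, 25.8], [72.0, -91.3, -66.0, 25.3], [80.0, -91.2, -66.0, 25.2], [88.0, -91.9, -66.1, 25.8], [96.0, -91.4, -66.2, 25.3]]
```

Press fit: centre (0.516, −0.1935), x axis at 17.0°, rail tops about 0.0437 and plate 0.0557 after the 0.7 mm depth bias seen on the base and bar. Sizes agree: hooks 160 apart, rails 26 wide. Next I move above it at heading 152° and start down.

Call:
arm_command(
  deltas=[
    [0.0155, -0.0277, 0, -0.001, 0.01],
    [0.0156, -0.0277, 0, 0, 0.01],
    [0.0155, -0.0277, 0, 0, 0.01],
    [0.0156, -0.0276, 0, 0, 0.01],
    [0, 0, 0, 0, 0.01],
    [0, 0, 0, 0, 0.01],
    [0, 0, 0, 0, 0.01],
  ],
)

```text
time: 7.5
eef_pos: [0.5171, -0.1918, 0.3077]
tcp_rot: [0.752, 3.05, 0.002]
force: [-0.7, 1.8, -2.5]
finger_gap: 0.0151
grip_force: 59.2
```

```bash
python3 - <<'E'
from h import *
p,d,W=grab('wrist','w4');to((.516,-.1935),z=.255,phi=152)
hsv=cv2.cvtColor(p,cv2.COLOR_BGR2HSV)
m=(abs(hsv[...,0].astype(int)-115)<14)&(hsv[...,1]>130)&(W[...,2]>.1)
m[290:]=0
P=W[m];print(np.median(P[:,2]),cv2.minAreaRect((P[:,:2]*1000).astype(np.float32)))
E
```

```text
now [ 0.5176 -0.1916  0.3076] phi 152.37 tool z [ 1.e-03  8.e-04 -1.e+00] q [ 0.1   0.42  0.22  1.88 -0.12  0.85  1.46] F [ 0.4  0.8 -1.6] gap 0.0153 t 7.55
tool-frame shift [ 0.0005 -0.0025  0.0526] turn 0.0065
0.13265370472817326 ((463.5408020019531, -163.24227905273438), (31.925390243530273, 106.35195922851562), 62.48576736450195)
```

Call:
arm_command(
  deltas=[
    [0.0005, -0.0025, 0.013, 0.0065, 0.01],
    [0, 0, 0.013, 0, 0.01],
    [0, 0, 0.013, 0, 0.01],
    [0, 0, 0.012, 0, 0.01],
    [0, 0, 0, 0, 0.01],
    [0, 0, 0, 0, 0.01],
  ],
)

```text
time: 8.05
eef_pos: [0.5156, -0.1942, 0.2559]
tcp_rot: [-0.76, -3.047, -0.001]
force: [-0.5, -0.5, -2.3]
finger_gap: 0.0153
grip_force: 59.1
```

```bash
python3 - <<'E'
from h import *
p,d,W=grab('side','s5');to((.516,-.1935),z=.2435,phi=152)
cv2.imwrite('pics/s5c.png',cv2.resize(p[200:380,230:470],None,fx=3,fy=3))
E
```

```text
now [ 0.5158 -0.1946  0.2566] phi 151.97 tool z [ 1.e-04  3.e-04 -1.e+00] q [ 0.12  0.49  0.2   1.93 -0.14  0.74  1.48] F [ 0.4  0.9 -1.6] gap 0.0152 t 8.1
tool-frame shift [0.0003 0.001  0.0131] turn -0.0005
```

View pics/s5c.png

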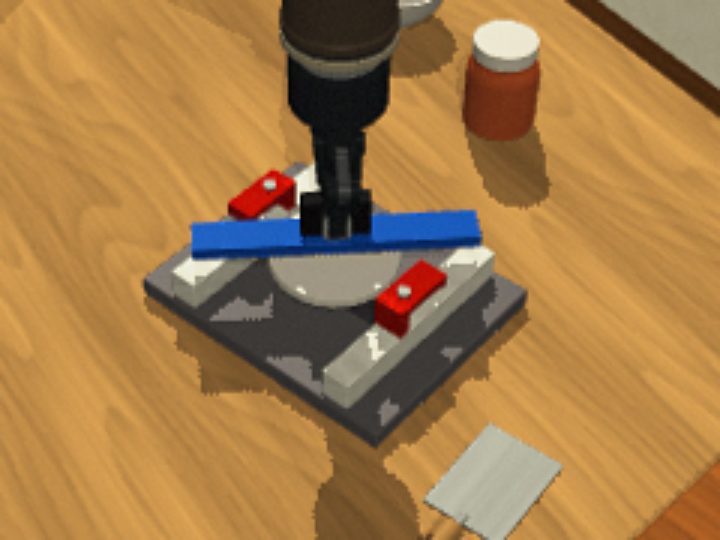

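The crop shows the bar slanted over both rails at (335,235), with both hooks clear of it at (262,195) and (410,295). Next I lower it onto the plate and watch the force.

Call:
arm_command(
  deltas=[
    [0, 0.0008, 0.004, 0, 0.01],
    [0, 0, 0.004, 0, 0.01],
    [0, 0, 0.004, 0, 0.01],
    [0, 0, 0.002, 0, 0.01],
    [0, 0, 0, 0, 0.01],
    [0, 0, 0, 0, 0.01],
  ],
)

```text
time: 8.6
eef_pos: [0.5155, -0.1946, 0.2427]
tcp_rot: [0.762, 3.047, 0.001]
force: [-0.3, 2.0, 3.9]
finger_gap: 0.0151
grip_force: 60.0
```

Call:
arm_command(
  deltas=[
    [0, 0, 0.002, 0, 0.01],
    [0, 0, 0.002, 0, 0.01],
    [0, 0, 0.002, 0, 0.01],
    [0, 0, 0, 0, 0.01],
    [0, 0, 0, 0, 0.01],
  ],
)

```text
time: 9.02
eef_pos: [0.5156, -0.1946, 0.2366]
tcp_rot: [0.762, 3.047, 0.0]
force: [-0.2, 2.1, 6.7]
finger_gap: 0.0156
grip_force: 60.2
```

Call:
arm_command(
  deltas=[
    [0, 0, 0.0015, 0, 0.01],
    [0, 0, 0.0015, 0, 0.01],
    [0, 0, 0, 0, 0.01],
    [0, 0, 0, 0, 0.01],
  ],
)

```text
time: 9.35
eef_pos: [0.5155, -0.1946, 0.2337]
tcp_rot: [0.762, 3.047, 0.0]
force: [-2.2, 2.0, 6.9]
finger_gap: 0.0155
grip_force: 60.4
```

Call:
arm_command(
  deltas=[
    [0, 0, 0.0008, 0, 0.01],
    [0, 0, 0, 0, 0.01],
    [0, 0, 0, 0, 0.01],
  ],
)

```text
time: 9.6
eef_pos: [0.5155, -0.1946, 0.233]
tcp_rot: [0.762, 3.047, 0.001]
force: [-1.8, 2.5, 8.6]
finger_gap: 0.015
grip_force: 60.5
```

Call:
arm_command(
  deltas=[
    [0, 0, 0.0005, 0, 0.01],
    [0, 0, 0, 0, 0.01],
    [0, 0, 0, 0, 0.01],
  ],
)

```text
time: 9.85
eef_pos: [0.5155, -0.1946, 0.2325]
tcp_rot: [0.762, 3.047, 0.001]
force: [-0.9, 2.9, 9.3]
finger_gap: 0.0154
grip_force: 60.5
```

Call:
arm_command(
  deltas=[
    [0, 0, 0.0005, 0, 0.01],
    [0, 0, 0, 0, 0.01],
    [0, 0, 0, 0, 0.01],
  ],
)

```text
time: 10.1
eef_pos: [0.5155, -0.1946, 0.2321]
tcp_rot: [0.762, 3.047, 0.001]
force: [-2.3, 2.2, 8.8]
finger_gap: 0.0151
grip_force: 60.5
```

Call:
arm_command(
  deltas=[
    [0, 0, 0.0005, 0, 0.01],
    [0, 0, 0, 0, 0.01],
    [0, 0, 0, 0, 0.01],
  ],
)

```text
time: 10.35
eef_pos: [0.5155, -0.1946, 0.2316]
tcp_rot: [0.762, 3.047, 0.001]
force: [-1.6, 2.2, 9.4]
finger_gap: 0.0152
grip_force: 60.8
```

Call:
arm_command(
  deltas=[
    [0, 0, 0.0005, 0, 0.01],
    [0, 0, 0, 0, 0.01],
    [0, 0, 0, 0, 0.01],
  ],
)

```text
time: 10.6
eef_pos: [0.5155, -0.1946, 0.2315]
tcp_rot: [0.762, 3.047, 0.001]
force: [-3.4, 4.1, 14.9]
finger_gap: 0.0151
grip_force: 61.8
```

Call:
arm_command(
  deltas=[
    [0, 0, 0.0005, 0, 0.01],
    [0, 0, 0, 0, 0.01],
    [0, 0, 0, 0, 0.01],
  ],
)

```text
time: 10.85
eef_pos: [0.5155, -0.1946, 0.2315]
tcp_rot: [0.762, 3.047, 0.001]
force: [-4.5, 4.2, 20.8]
finger_gap: 0.0152
grip_force: 62.8
```

The force jumps at TCP z = 0.2315, as predicted: the bar has met the rails. I ease the load a little, then turn clockwise.

Call:
arm_command(
  deltas=[
    [0, 0.001, -0.0004, 0.03, 0.01],
    [0, 0, 0, 0.05, 0.01],
    [0, 0, 0, 0.05, 0.01],
    [0, 0, 0, 0.05, 0.01],
    [0, 0, 0, 0.05, 0.01],
    [0, 0, 0, 0.05, 0.01],
    [0, 0, 0, 0, 0.01],
    [0, 0, 0, 0, 0.01],
  ],
)

```text
time: 11.52
eef_pos: [0.5165, -0.1945, 0.2316]
tcp_rot: [1.181, 2.908, -0.0]
force: [-0.5, -0.4, 12.2]
finger_gap: 0.015
grip_force: 61.2
```

```bash
python3 - <<'E'
from h import *
p,d,W=grab('wrist','w6');to((.516,-.1935),z=.2315,phi=107)
print(env.get_state()['torque'])
hsv=cv2.cvtColor(p,cv2.COLOR_BGR2HSV)
m=(abs(hsv[...,0].astype(int)-115)<14)&(hsv[...,1]>130)&(W[...,2]>.04)
m[290:]=0
P=W[m];print(np.median(P[:,2]),cv2.minAreaRect((P[:,:2]*1000).astype(np.float32)))
E
```

```text
now [ 0.5165 -0.1945  0.2316] phi 135.82 tool z [ 0.0026 -0.0012 -1.    ] q [ 0.07  0.53  0.27  1.95 -0.22  0.68  1.27] F [-0.  -1.  12.3] gap 0.0151 t 11.5667
tool-frame shift [0.001  0.0004 0.0001] turn 0.503
[ 0.09116861  0.34240344 -0.16442547]
0.05651763753167616 ((473.6929931640625, -151.85845947265625), (31.996484756469727, 106.94388580322266), 45.754737854003906)
```

Call:
arm_command(
  deltas=[
    [0.0006, 0, 0.0003, 0.04, 0.01],
    [0, 0, 0, 0.04, 0.01],
    [0, 0, 0, 0.04, 0.01],
    [0, 0, 0, 0.04, 0.01],
    [0, 0, 0, 0.04, 0.01],
    [0, 0, 0, 0.04, 0.01],
    [0, 0, 0, 0, 0.01],
    [0, 0, 0, 0, 0.01],
  ],
)

```text
time: 12.23
eef_pos: [0.5163, -0.1943, 0.2315]
tcp_rot: [1.52, 2.745, 0.0]
force: [-0.5, -0.3, 14.2]
finger_gap: 0.0151
grip_force: 61.6
```

```bash
python3 - <<'E'
from h import *
to((.516,-.1935),z=.2315,phi=107)
print(env.get_state()['torque'])
E
```

```text
now [ 0.5163 -0.1943  0.2315] phi 122.07 tool z [ 0.0033 -0.0016 -1.    ] q [ 0.02  0.54  0.34  1.96 -0.27  0.69  1.08] F [-0.5 -0.3 14.2] gap 0.0151 t 12.2333
tool-frame shift [0.0008 0.0002 0.    ] turn 0.2631
[-0.02462426  0.35079805 -0.01820851]
```

Call:
arm_command(
  deltas=[
    [0, 0, 0, 0.035, 0.01],
    [0, 0, 0, 0.035, 0.01],
    [0, 0, 0, 0.035, 0.01],
    [0, 0, 0, 0.035, 0.01],
    [0, 0, 0, 0.035, 0.01],
    [0, 0, 0, 0.035, 0.01],
    [0, 0, 0, 0.025, 0.01],
    [0, 0, 0, 0.025, 0.01],
    [0, 0, 0, 0, 0.01],
    [0, 0, 0, 0, 0.01],
  ],
)

```text
time: 13.07
eef_pos: [0.5163, -0.1943, 0.2315]
tcp_rot: [1.862, 2.526, 0.001]
force: [-1.1, -1.4, 14.4]
finger_gap: 0.0149
grip_force: 61.6
```

```bash
python3 - <<'E'
from h import *
p,d,W=grab('wrist','w7');to((.516,-.1935),z=.2315,phi=107)
print(env.get_state()['torque'])
E
```

```text
now [ 0.5163 -0.1943  0.2315] phi 107.2 tool z [ 0.0033 -0.0016 -1.    ] q [-0.03  0.55  0.41  1.96 -0.33  0.69  0.88] F [-0.2 -0.6 14.3] gap 0.015 t 13.1167
tool-frame shift [ 0.0009 -0.      0.    ] turn 0.0034
[-0.06039885  0.31364477  0.18020643]
```

View pics/w7.png

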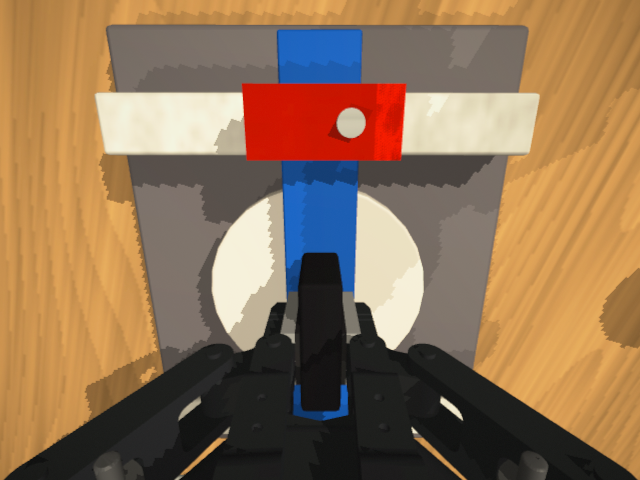

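The bar lies centred under the +y hook: columns 283 to 358, against the hook at 243 to 405. Next I let it rise 7 mm to the roof under control.

Call:
arm_command(
  deltas=[
    [0, 0, -0.001, 0.003, 0.01],
    [0, 0, -0.001, 0, 0.01],
    [0, 0, -0.001, 0, 0.01],
    [0, 0, -0.001, 0, 0.01],
    [0, 0, -0.001, 0, 0.01],
    [0, 0, -0.001, 0, 0.01],
    [0, 0, 0, 0, 0.01],
    [0, 0, 0, 0, 0.01],
  ],
)

```text
time: 13.78
eef_pos: [0.5162, -0.1943, 0.237]
tcp_rot: [1.866, 2.523, 0.001]
force: [1.3, -1.5, 5.8]
finger_gap: 0.0151
grip_force: 60.4
```

```bash
python3 - <<'E'
from h import *
to((.516,-.1935),z=.2385,phi=107)
print(env.get_state()['torque'])
E
```

```text
now [ 0.5162 -0.1943  0.237 ] phi 107.02 tool z [ 0.003  -0.0017 -1.    ] q [-0.04  0.54  0.42  1.96 -0.33  0.71  0.88] F [ 1.3 -1.5  5.8] gap 0.0151 t 13.7833
tool-frame shift [ 0.0008  0.     -0.0015] turn 0.0003
[-0.21089989 -0.17309917  0.15495549]
```

Call:
arm_command(
  deltas=[
    [0, 0, -0.0006, 0, 0.01],
    [0, 0, -0.0005, 0, 0.01],
    [0, 0, 0, 0, 0.01],
    [0, 0, 0, 0, 0.01],
  ],
)

```text
time: 14.12
eef_pos: [0.5162, -0.1943, 0.238]
tcp_rot: [1.866, 2.523, 0.001]
force: [0.6, -1.7, 5.4]
finger_gap: 0.0152
grip_force: 60.3
```

Call:
arm_command(
  deltas=[
    [0, 0, 0, 0, 0.02],
    [0, 0, 0, 0, 0.03],
    [0, 0, 0, 0, 0.045],
    [0, 0, 0, 0, 0.045],
    [0, 0, 0, 0, 0.045],
    [0, 0, 0, 0, 0.045],
  ],
)

```text
time: 14.62
eef_pos: [0.5153, -0.1933, 0.2372]
tcp_rot: [-1.868, -2.526, 0.0]
force: [0.4, 0.6, -0.1]
finger_gap: 0.0454
grip_force: 0.0
```

```bash
python3 - <<'E'
from h import *
to((.516,-.1935),z=.3,phi=107)
E
```

```text
now [ 0.5153 -0.1933  0.2372] phi 107.04 tool z [-3.e-04  1.e-04 -1.e+00] q [-0.04  0.54  0.42  1.96 -0.33  0.71  0.87] F [ 0.4  0.6 -0.1] gap 0.0454 t 14.6167
tool-frame shift [-0.0003  0.0006 -0.0628] turn 0.0008
```

Call:
arm_command(
  deltas=[
    [0, 0, -0.01, 0, 0.045],
    [0, 0, -0.02, 0, 0.045],
    [0, 0, -0.03, 0, 0.045],
    [0, 0, -0.03, 0, 0.045],
    [0, 0, -0.03, 0, 0.045],
    [0, 0, -0.03, 0, 0.045],
    [0, 0, 0, 0, 0.045],
    [0, 0, 0, 0, 0.045],
  ],
)

```text
time: 15.28
eef_pos: [0.5156, -0.1937, 0.3896]
tcp_rot: [1.866, 2.523, 0.003]
force: [-0.3, 0.6, -1.1]
finger_gap: 0.045
grip_force: 0.0
```

```bash
python3 - <<'E'
from h import *
p,d,W=grab('wrist','w8');to((.516,-.1935))
ps,ds,Ws=grab('side','s8')
cv2.imwrite('pics/c8.png',np.hstack([cv2.resize(p,(400,300)),cv2.resize(ps[215:365,245:445],(400,300))]))
hsv=cv2.cvtColor(p,cv2.COLOR_BGR2HSV)
m=(abs(hsv[...,0].astype(int)-115)<14)&(hsv[...,1]>130)&(W[...,2]>.04)
P=W[m];c=np.array([.516,-.1935]);q=P[:,:2]-c
a=np.radians(17);ex=np.array([np.cos(a),np.sin(a)]);ey=np.array([-ex[1],ex[0]])
y=q@ey*1000;x=q@ex*1000
print('rect',cv2.minAreaRect((P[:,:2]*1000).astype(np.float32)))
for lo,hi in((94,120),(30,66),(-66,-30),(-120,-94)):
    k=(y>lo)&(y<hi)
    if k.sum()>20:print(lo,hi,k.sum(),'top z',np.median(P[k,2]).round(4),'x',np.percentile(x[k],[1,99]).round(1))
E
```

```text
now [ 0.5153 -0.1934  0.3881] phi 107.05 tool z [ 1.5e-03  1.0e-04 -1.0e+00] q [-0.12  0.35  0.52  1.81 -0.2   1.03  0.76] F [-0.9  0.7  0.1] gap 0.0453 t 15.3333
tool-frame shift [-0.0003  0.0007  0.    ] turn None
rect ((517.397216796875, -194.877685546875), (32.30807876586914, 228.89410400390625), 16.76719093322754)
94 120 1019 top z 0.0635 x [-14.3  16.9]
30 66 1577 top z 0.0635 x [-14.1  16.6]
-66 -30 919 top z 0.0634 x [-14.1  16.6]
-120 -94 465 top z 0.0634 x [-13.2  16.5]
```

View pics/c8.png

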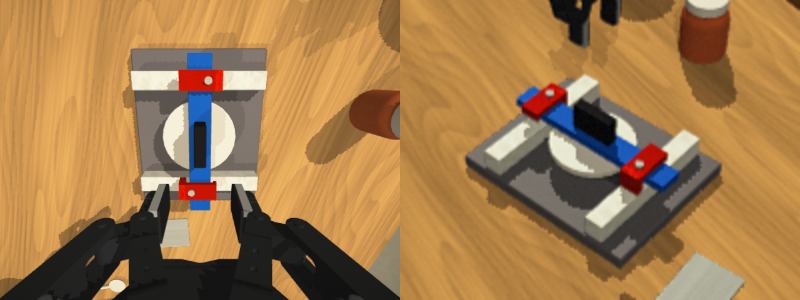

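The pictures show the bar along press y, under both hooks, at (200,80) and (197,190) in the left panel. Its top is level at about 0.063, which is the roof height (rail + 19), and its edges lie within ±17 mm between lip and stop. The gripper is clear, so I hand the job in.

```bash
python3 -c "
from plant import env
print(env.sign_off())"
```

```text
the job is handed in; nothing more can be done
None
```

The bar is locked under both hooks, sprung up level at roof height behind the lips, the robot is clear of it, nothing else was touched, and the job was handed in at about 15.4 s.

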